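Draw the drying hanger up through the shelf slot

TASK

Lift the wooden glove-drying hanger off its two hooks, then tilt it and thread its long crossbar, one end first, up through the slot in the shelf. Finish still holding it in the gripper, still, upright and over the shelf, with the whole crossbar a good 2 cm or more above the board and touching nothing else, ready to be handed over. Leave the other things on the shelf standing where they are.

Things in the scene. Friction and masses are not known exactly. Their poses are not given: they have to be found in the camera images.
- shelf: Fixed pine shelf, place and yaw vary. Board 800 (its y) x 180 (x) x 18 mm thick, top 160 mm above the work surface, end uprights at y = +-380. Through slot in its middle, 160 (y) x 50 mm (x). Origin: slot centre, level with the board top; z up. Under it along y a white tubular heater, 44 mm thick, its top 49 mm above the work surface.
- hooks: Fixed pair of steel forked hooks, open at the top, astride the slot at x = -30 to -42 and 30 to 42 mm; each 26 mm in y with a 14 mm notch, its floor 26 mm and its prongs 42 mm above the board. Origin: midway between them, level with the board top; axes as the shelf. Their place along the slot varies by 30 mm either way.
- hanger: Loose wooden T, 0.11 kg. Crossbar 220 (its y) x 16 x 16 mm hangs under the board, along the slot. From its middle a 16 x 16 mm stem rises (its z) through the slot to 155 mm above the bar centre. Origin: bar middle; hung, 60 mm below the board top; it lifts 34 mm before the level bar meets the board. Grip the stem from above, over the pin.
- hanger_pin (a point): Middle of the steel cross pin (8 mm thick, 100 mm long, along the hanger x) that hangs in the two hooks; in the stem, 90 mm above the crossbar centre. The bare stem, from 94 to 155 mm above the crossbar centre, is the place to grip.
- hanger_end_left (a point): Centre of the end face of the hanger's crossbar on its +y side, 110 mm from the middle.
- hanger_end_right (a point): Centre of the end face of the hanger's crossbar on its -y side, 110 mm from the middle.
- egg_cup: Ceramic egg cup, 46 mm across, 52 mm high, standing on the shelf; origin under its centre. Leave alone.
- funnel: Small aluminium funnel standing mouth down on the shelf, 76 mm across, 68 mm high; origin under its centre. Leave alone.
- kettle_lid: Enamel kettle lid lying on the shelf, 84 mm across, 36 mm high with its knob; origin under its centre. Leave alone.

How it is judged:
By the outcome, as a careful person would: the job done as asked, in the order asked, and still so for the second after the job is handed in, while the arm keeps its last pose, push and grip.
It also fails if it takes over 40 s, if anything falls off the work surface, if the arm or the gripper's body presses on something with over 40 N, if the wrist force passes 120 N, or if a joint passes its speed limit or range.

ROBOT

A 6-joint arm with a two-finger parallel gripper is mounted at the origin on the work surface. World frame = base frame: x ahead of the robot, y to its left, z up, the work surface at z = 0. Lengths are in m, angles in rad, forces in N, time in s.
With the tool pointing down it reaches from about 0.375 to 0.9 m from the base axis. Payload 3.1 kg.
Tool frame: the origin (TCP) lies between the finger pads; the fingertips stand 22 mm ahead of it and the grasp point (between the pads) lies 3 mm ahead of it; z points along the fingers, y is the line along which they close (so a half turn about z gives the same grasp; the last joint's range is limited). The gripper opens to 87 mm and grips with 3 to 60 N. Pads are 19 mm wide; open, the fingers measure 117 mm over their backs; the gripper's body (75 mm by 190 mm) begins 51 mm behind the grasp point.
Start: joints at [1.095, 0.527, 1.433, -0, 1.181, -0.178], TCP at [0.183, 0.597, 0.245] pointing down, gripper open.
Joint ranges: [-3.08, 3.08], [-0.75, 2.2], [0.22, 2.44], [-1.43, 4.57], [0, 2.65], [-2.85, 2.85]. Speed limits (rad/s): [2.79, 2.79, 3.14, 3.14, 3.14, 3.14].

INTERFACE

Orientations are given as a unit quaternion [x, y, z, w].
In Python, from rig import get_obs, camera, get_calibration, hand_in, cut_out gives the robot as it stands.
- The arm moves only by the shell command python3 -m inch 'ROWS' [OPENING] [FORCE]. ROWS is JSON, one flat list of numbers, 6 for each row, row after row: the shift along the tool's x, y, z scaled (see below), then the turn, a rotation vector about the tool's x, y, z scaled (see below). A call has 1 to 20 rows; each row is the pose to reach, as a shift and turn from the pose commanded when the call began, along the tool's axes at that moment; what a row does not reach only later rows make up. The controller multiplies each number of a shift by 0.08 m and each number of a turn by 90 degrees. A row lasts 1/12 s, in which the tool goes at most 41.7 mm and 7.16 degrees, less where a joint would pass 70% of its speed; a pose out of reach is approached as far as the arm can. A call with a number of a shift or a turn outside -1 to 1 is refused whole. A call with a gripper value outside its range is refused whole. OPENING is the finger opening in mm, from 0 to 87, set as the call begins (- or left out, the last holds). The fingers move at their own pace and stop on an object; FORCE is the grip in N (left out, the last holds). Time passes only in rows, so rows that repeat a pose let the fingers close. It gives the time, the measured TCP pose, the force, the opening and the grip force at its end, in the units of the state.
- get_obs(): the state, without advancing time (a new reading comes with each control period).
- camera(name): name is "scene" or "top" or "wrist"; returns the picture (480x640x3 uint8, red, green, blue); there is no depth.
- get_calibration(name): a dict with "vertical_fov" (degrees; the focal length in pixels is half the picture's height over the tangent of half this angle, whatever the lens; pixels are square), "cx", "cy" (the principal point, pixels), "T" (4x4, takes a point from camera to world coordinates). Camera axes: x right, y down, z forward; pixel columns grow to the right and rows downward; lengths in m; the calibration is good to about 2 mm. A picture is of the moment at which its call begins: read the wrist's pose just before it. get_calibration takes no time and is no camera call; for the wrist camera it gives the pose at the moment of the call.
- hand_in(): hands the job in; it is judged then, once.
Trained networks look in the newest picture that a camera, given by its name, has taken for a name from the list of things; names that differ only in an ending like _2 or _b are one class to them, and where a whole thing is asked for, a point or a joint stands for the part that bears it (a point fixed in the world has none). Each returns a list of dicts, best first, with "conf" (0 to 1); they miss things now and then, are a little off and sometimes report something else, mostly with a low value. They report only what shows in the picture. A call takes as long as a camera call.
- cut_out(camera, thing): "region" (480x640 bool, what is visible of it) and "bbox" ([left, top, right, bottom] in pixels, round what is visible of it).
The state is a dict: "time": time; "q": joint angles; "joint_velocities": joint speeds; "joint_torque": joint torques, N m; "position": TCP position; "tool_rot": TCP orientation; "ft_force": force on the tool from outside, world axes, zero at the start; "moment": the same for the moment, N m; "grip_width": finger opening in m; "grip_force": force on a finger pad.
Only numpy, scipy, OpenCV 4.12 (cv2) and the standard library are available. Lean on these libraries where they do the work, as an engineer would, in place of code of your own. Each camera call takes 0.05 s, during which the arm holds its last target. There are 200 camera calls.

## Working session

There is one attempt and no reset: what is moved stays moved. The work goes in short steps, Python scripts to look and compute and a shell command to move; the robot and the scene stay as the last step left them, time stands still between calls to the robot, and variables do not carry over. Pictures are saved under pics/ and viewed, at most 10 in all, crops included, and the job is handed in when it is done.

```bash
mkdir -p pics; ls; cat > h.py <<'E'
import numpy as np, cv2
from rig import *
def cal(n):
    c=get_calibration(n); f=240/np.tan(np.radians(c["vertical_fov"]/2)); return f,c["cx"],c["cy"],np.array(c["T"])
def ray(n,u,v):
    f,cx,cy,T=cal(n); d=T[:3,:3]@np.array([(u-cx)/f,(v-cy)/f,1]); return T[:3,3],d
def atz(n,u,v,z):
    o,d=ray(n,u,v); return o+d*(z-o[2])/d[2]
def proj(n,P):
    f,cx,cy,T=cal(n); p=(np.array(P)-T[:3,3])@T[:3,:3]; return cx+f*p[0]/p[2],cy+f*p[1]/p[2]
E
python3 - <<'E'
from h import *
for n in ["scene","top","wrist"]:
    im=camera(n); cv2.imwrite(f"pics/{n}0.png",im[:,:,::-1])
    f,cx,cy,T=cal(n); print(n,f,cx,cy,T.round(3).tolist())
    for t in ["shelf","hooks","hanger","hanger_pin","hanger_end_left","hanger_end_right","egg_cup","funnel","kettle_lid"]:
        r=cut_out(n,t)
        print(t,[(round(x["conf"],2),[int(a) for a in x["bbox"]]) for x in r[:2]])
o=get_obs(); print(o)
E
```

```text
pics
scene 446.88246062770907 319.95230604554337 238.61737593238473 [[-0.185, 0.599, -0.779, 1.189], [0.983, 0.116, -0.144, 0.173], [0.004, -0.793, -0.61, 0.67], [0.0, 0.0, 0.0, 1.0]]
shelf [(0.66, [58, 200, 542, 391])]
hooks [(0.84, [274, 229, 300, 273])]
hanger [(0.6, [278, 213, 295, 267])]
hanger_pin [(0.67, [279, 209, 296, 270])]
hanger_end_left [(0.88, [280, 212, 296, 266])]
hanger_end_right [(0.57, [277, 211, 296, 270])]
egg_cup [(0.96, [130, 200, 158, 235]), (0.71, [59, 203, 542, 396])]
funnel [(0.67, [278, 215, 295, 267]), (0.63, [474, 249, 525, 302])]
kettle_lid [(0.97, [414, 253, 465, 284]), (0.51, [274, 228, 304, 272])]
top 446.57278036167054 322.6493869562532 241.39724758423915 [[0.013, -0.986, 0.168, 0.456], [-0.999, -0.019, -0.035, 0.07], [0.037, -0.168, -0.985, 1.029], [0.0, 0.0, 0.0, 1.0]]
shelf [(0.58, [125, 182, 537, 299])]
hooks [(0.75, [328, 214, 349, 261])]
hanger [(0.59, [293, 210, 377, 264])]
hanger_pin [(0.79, [295, 211, 369, 262])]
hanger_end_left [(0.63, [293, 215, 374, 265])]
hanger_end_right [(0.95, [293, 212, 371, 261])]
egg_cup [(0.64, [294, 210, 370, 26
[... 432 characters left out ...]
[ 1.09448275e+00,  5.27480746e-01,  1.43271613e+00, -1.61249176e-05,
        1.18140862e+00, -1.78517382e-01]), 'joint_velocities': array([ 3.53966134e-04, -2.04846448e-04,  2.91586890e-04, -1.69901301e-03,
        7.36001956e-05,  1.74256892e-04]), 'joint_torque': array([ 1.66795548e-04, -4.40001190e+01, -1.76980376e+01,  6.34495053e-02,
        5.03627560e-02, -9.45041506e-06]), 'position': array([0.18335446, 0.5974647 , 0.24455509]), 'tool_rot': array([ 1.48345486e-01,  9.88935598e-01, -8.48113025e-06,  4.99684069e-06]), 'ft_force': array([-0.71922414, -0.61085984,  0.63805754]), 'moment': array([ 0.02461475,  0.01957873, -0.00933923]), 'grip_force': 0.0, 'grip_width': 0.0868856259796565}
```

```bash
python3 -c "
import cv2,numpy as np
a=cv2.imread('pics/scene0.png');b=cv2.imread('pics/top0.png')
"
```

```text
(no output)
```

View pics/scene0.png

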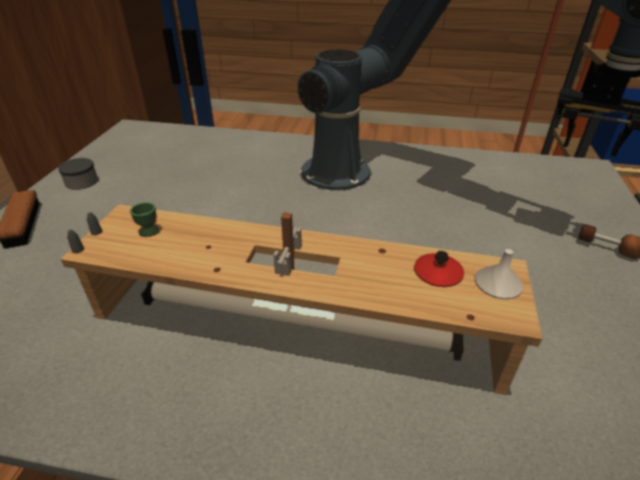

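View pics/top0.png

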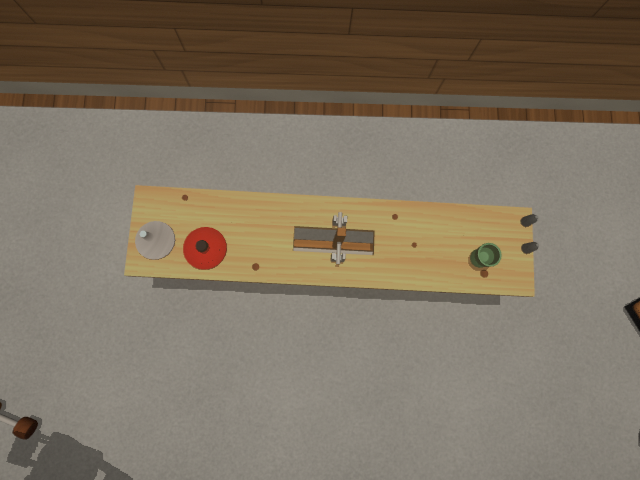

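The scene view shows the T's stem standing between the hooks at about (287,240) and the slot from (248,250) to (340,270). The egg cup is at (144,218), the red lid at (440,268) and the funnel at (500,280). In the top view the slot runs from (293,227) to (374,254) with hooks at (340,220) and (338,257). The cut-outs agree, apart from some mislabels.

```bash
python3 - <<'E'
from h import *
camera("top")
for p in [(135,186),(532,208),(535,296),(125,276)]: print("board",atz("top",*p,.16).round(3))
S=[atz("top",*p,.16) for p in [(293,227),(375,230),(374,254.5),(293,251)]]
for s in S: print("slot",s.round(3))
print("mid",np.mean(S,0).round(4))
r=cut_out("top","shelf")[0]["region"].astype(np.uint8)
k=cv2.findContours(r,0,1)[0]; k=max(k,key=cv2.contourArea)[:,0]
P=np.array([atz("top",*p,.16)[:2] for p in k],np.float32); print("rect",cv2.minAreaRect(P))
for h in cut_out("top","hooks"): 
  b=h["bbox"]; print("hooks",h["conf"],b,atz("top",(b[0]+b[2])/2,(b[1]+b[3])/2,.2).round(4))
for n,u,v in [("top",341.5,229,),("scene",287,214)]: print("stemtop",atz(n,u,v,.255).round(4))
for n,z in [("egg_cup",.19),("kettle_lid",.165),("funnel",.165)]:
  for h in cut_out("top",n):
    b=h["bbox"]; print(n,round(h["conf"],2),atz("top",(b[0]+b[2])/2,(b[1]+b[3])/2,z).round(3))
im=cv2.imread("pics/top0.png")[190:290,260:420]; im=cv2.resize(im,None,fx=5,fy=5,interpolation=2)
cv2.imwrite("pics/c1.png",im)
E
```

```text
board [0.708 0.413 0.16 ]
board [ 0.681 -0.387  0.16 ]
board [ 0.503 -0.381  0.16 ]
board [0.53  0.417 0.16 ]
slot [0.632 0.098 0.16 ]
slot [ 0.629 -0.065  0.16 ]
slot [ 0.58  -0.063  0.16 ]
slot [0.584 0.097 0.16 ]
mid [0.6062 0.0168 0.16  ]
rect ((0.6058923006057739, 0.011941671371459961), (0.8111981153488159, 0.18224379420280457), 87.89965057373047)
hooks 0.46 [329.0, 215.3, 348.0, 260.1] [0.6049 0.0105 0.2   ]
hooks 0.19 [290.8, 215.0, 374.2, 263.5] [0.6017 0.0219 0.2   ]
stemtop [0.6108 0.0093 0.255 ]
stemtop [0.6046 0.0099 0.255 ]
egg_cup 0.83 [ 0.576 -0.272  0.19 ]
kettle_lid 0.8 [0.588 0.269 0.165]
funnel 0.92 [0.597 0.359 0.165]
```

View pics/c1.png

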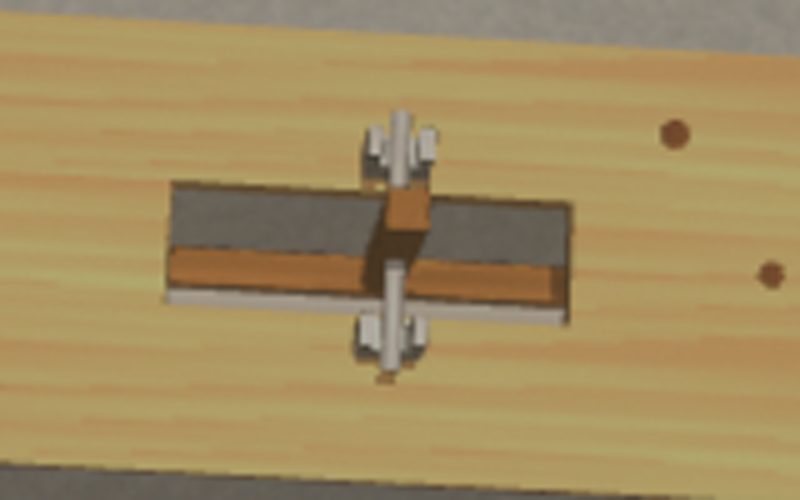

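The crop shows the stem top at top-view pixel (341,231), between the hooks and about 7 mm to the −y side of the slot centre. The shelf yaw is about −2°. I'll move to above the stem.

```bash
R='x'
python3 -m inch '[-0.9,-0.684,-0.4,0,0,0,-0.9,-0.684,-0.4,0,0,0,-0.9,-0.684,-0.4,0,0,0]' 60 40
python3 -m inch '[-0.9,-0.684,-0.4,0,0,0,-0.9,-0.684,-0.4,0,0,0,-0.9,-0.684,-0.4,0,0,0]' 
python3 -m inch '[-0.9,-0.684,-0.15,0,0,0,-0.9,-0.684,-0.15,0,0,0,-0.9,-0.684,-0.15,0,0,0]' 
python3 -m inch '[-0.9,-0.684,0,0,0,0,-0.9,-0.684,0,0,0,0,-0.9,-0.684,0,0,0,0]' 
python3 -m inch '[-0.9,-0.684,0,0,0,0,-0.9,-0.684,0,0,0,0,-0.9,-0.684,0,0,0,0]' 
python3 -m inch '[-0.9,-0.684,0,0,0,0,-0.9,-0.684,0,0,0,0,-0.9,-0.684,0,0,0,0]' 
python3 -m inch '[-0.9,-0.684,0,0,0,0,-0.9,-0.684,0,0,0,0,-0.9,-0.684,0,0,0,0]' 
python3 -m inch '[-0.9,-0.684,0,0,0,-0.167,-0.9,-0.684,0,0,0,-0.167,-0.9,-0.684,0,0,0,-0.167,-0.9,-0.684,0,0,0,-0.167,-0.9,-0.684,0,0,0,-0.167]'
python3 - <<'E'
from h import *
o=get_obs();print(o["position"],o["tool_rot"])
im=camera("wrist");cv2.imwrite("pics/w1.png",im[:,:,::-1])
print([proj("wrist",p) for p in [(.6065,.0095,.255),(.606,.0168,.16)]])
E
```

```text
time: 2.05
position: [0.2384, 0.5215, 0.278]
tool_rot: [0.149, 0.989, -0.0, 0.001]
ft_force: [-0.2, -1.0, -0.2]
grip_width: 0.0744
grip_force: 0.0
time: 2.3
position: [0.2916, 0.4481, 0.3105]
tool_rot: [0.15, 0.989, 0.0, 0.002]
ft_force: [0.3, 0.2, 0.5]
grip_width: 0.0616
grip_force: 0.0
time: 2.55
position: [0.3448, 0.3741, 0.3215]
tool_rot: [0.15, 0.989, -0.0, 0.002]
ft_force: [-0.6, 0.5, -0.7]
grip_width: 0.0601
grip_force: 0.0
time: 2.8
position: [0.3976, 0.3006, 0.3206]
tool_rot: [0.151, 0.989, -0.001, 0.001]
ft_force: [-0.1, 0.6, 0.2]
grip_width: 0.06
grip_force: 0.0
time: 3.05
position: [0.4507, 0.2273, 0.3206]
tool_rot: [0.15, 0.989, -0.0, 0.002]
ft_force: [0.2, 0.3, 0.1]
grip_width: 0.06
grip_force: 0.0
time: 3.3
position: [0.5039, 0.1537, 0.3205]
tool_rot: [0.15, 0.989, -0.001, 0.002]
ft_force: [-0.2, -0.3, -0.4]
grip_width: 0.0602
grip_force: 0.0
time: 3.55
position: [0.5568, 0.08, 0.3205]
tool_rot: [0.15, 0.989, -0.001, 0.002]
ft_force: [0.2, 0.8, 0.3]
grip_width: 0.0601
grip_force: 0.0
time: 3.97
position: [0.6049, 0.0112, 0.3198]
tool_rot: [0.019, 1.0, 0.001, -0.001]
ft_force: [-0.7, -0.6, 1.0]
grip_width: 0.0599
grip_force: 0.0
[0.60493757 0.01122242 0.31983718] [ 1.86587994e-02  9.99824992e-01  8.49781047e-04 -1.05509698e-03]
[(np.float64(313.67659043761387), np.float64(265.6824933784464)), (np.float64(322.56755529481677), np.float64(226.56264672648442))]
```

View pics/w1.png

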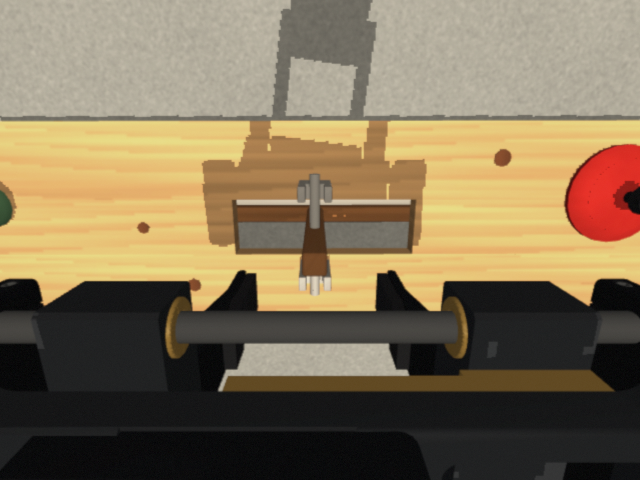

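The wrist view agrees with the estimate: stem top at about (314,264), slot from column 235 to 413 (centre 324), edges aligned with the tool. I'll descend and grip.

```bash
python3 -m inch '[-0.02,-0.02,0.575,0,0,0,-0.02,-0.02,0.575,0,0,0,-0.02,-0.02,0.575,0,0,0]' 
python3 -m inch '[0,0,0.3,0,0,0,0,0,0.575,0,0,0,0,0,0.575,0,0,0,0,0,0.575,0,0,0]' 
python3 -m inch '[0,0,0,0,0,0,0,0,0,0,0,0,0,0,0,0,0,0,0,0,0,0,0,0,0,0,0,0,0,0,0,0,0,0,0,0,0,0,0,0,0,0,0,0,0,0,0,0,0,0,0,0,0,0]' 5 40
python3 - <<'E'
from h import *
o=get_obs();print(o["position"],o["tool_rot"],o["ft_force"],o["moment"])
im=camera("wrist");cv2.imwrite("pics/w2.png",im[:,:,::-1])
E
```

```text
time: 4.27
position: [0.604, 0.0105, 0.272]
tool_rot: [0.017, 1.0, 0.001, -0.004]
ft_force: [0.3, -0.3, 0.3]
grip_width: 0.0596
grip_force: 0.0
time: 4.6
position: [0.6066, 0.0092, 0.2291]
tool_rot: [0.017, 1.0, 0.0, -0.001]
ft_force: [-1.4, 0.1, 0.6]
grip_width: 0.0597
grip_force: 0.0
time: 5.35
position: [0.6071, 0.0084, 0.2286]
tool_rot: [0.018, 1.0, 0.0, -0.0]
ft_force: [-0.3, 0.4, 0.3]
grip_width: 0.0157
grip_force: 40.0
[0.60709481 0.00844649 0.22856342] [ 1.77832097e-02  9.99841853e-01  1.63143107e-04 -1.61596618e-05] [-0.28327033  0.38474005  0.27543755] [ 0.13049779  0.04294716 -0.0535276 ]
```

View pics/w2.png

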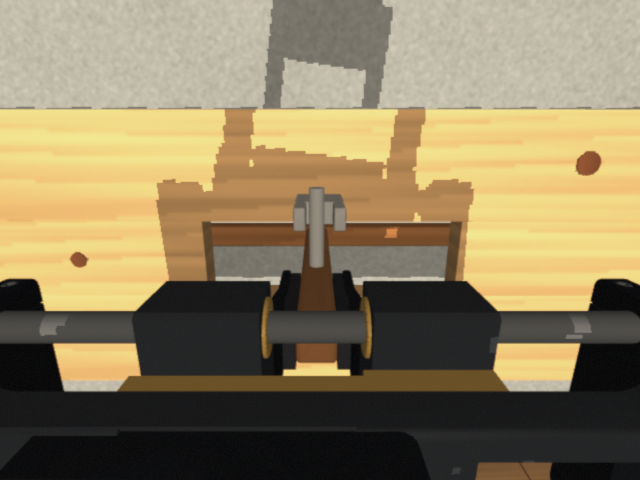

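The stem is gripped at 15.7 mm with the pin still in the hooks at (317,200). I'll lift it 25 mm, then shift it 33 mm toward −y.

```bash
python3 -m inch '[0,0,-0.08,0,0,0,0,0,-0.16,0,0,0,0,0,-0.24,0,0,0,0,0,-0.31,0,0,0,0,0,-0.31,0,0,0,0,0,-0.31,0,0,0]' 
python3 -m inch '[0,-0.1,0,0,0,0,0,-0.2,0,0,0,0,0,-0.3,0,0,0,0,0,-0.41,0,0,0,0,0,-0.41,0,0,0,0,0,-0.41,0,0,0,0]' 
python3 - <<'E'
from h import *
o=get_obs();print(o["position"],o["tool_rot"],o["ft_force"],o["moment"])
im=camera("scene");cv2.imwrite("pics/s3.png",cv2.resize(im[170:320,200:400,::-1],None,fx=4,fy=4,interpolation=2))
E
```

```text
time: 5.9
position: [0.6074, 0.0083, 0.2541]
tool_rot: [0.018, 1.0, -0.0, 0.001]
ft_force: [-0.4, 0.0, -0.4]
grip_width: 0.0157
grip_force: 40.0
time: 6.4
position: [0.6059, -0.0254, 0.2531]
tool_rot: [0.019, 1.0, 0.0, -0.0]
ft_force: [0.3, 1.1, -1.0]
grip_width: 0.0154
grip_force: 40.0
[ 0.60585381 -0.0254278   0.25314344] [ 1.86121749e-02  9.99826753e-01  1.39027547e-04 -1.79793446e-04] [ 0.33047923  1.06071326 -1.01030805] [0.05014655 0.01254848 0.04306789]
```

View pics/s3.png

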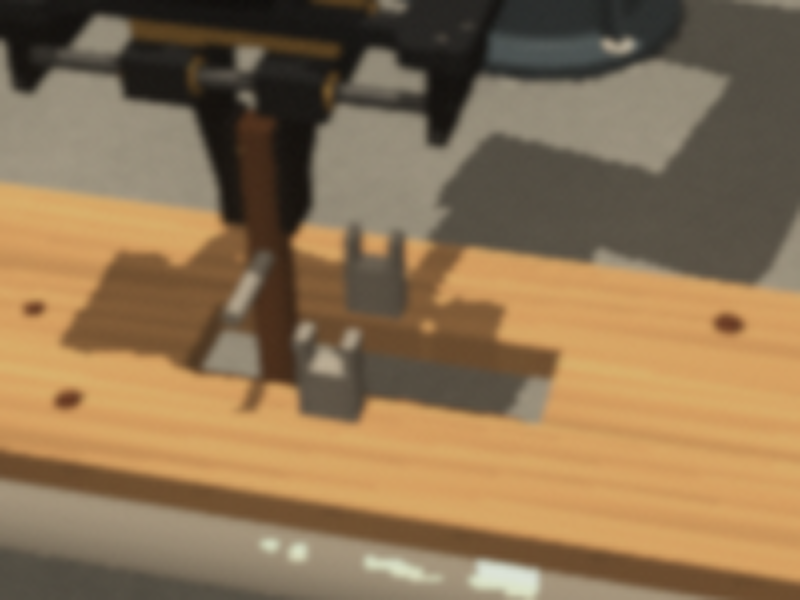

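The pin (near (250,285)) is clear of the hooks and the stem sits in the −y part of the slot. Next I'll tilt about the bar centre by 25° so the +y end rises.

```bash
python3 -m inch '[0,-0.175,0.01,-0.069,0,0,0,-0.175,0.01,-0.069,0,0,0,-0.348,0.038,-0.139,0,0,0,-0.348,0.038,-0.139,0,0,0,-0.517,0.085,-0.208,0,0,0,-0.517,0.085,-0.208,0,0,0,-0.679,0.15,-0.278,0,0,0,-0.679,0.15,-0.278,0,0,0,-0.679,0.15,-0.278,0,0,0,-0.679,0.15,-0.278,0,0]' 
python3 - <<'E'
from h import *
o=get_obs();print(o["position"],o["tool_rot"],o["ft_force"],o["moment"])
im=camera("scene");cv2.imwrite("pics/s4.png",cv2.resize(im[170:320,200:400,::-1],None,fx=4,fy=4,interpolation=2))
from scipy.spatial.transform import Rotation as R
Rt=R.from_quat(o["tool_rot"]).as_matrix()
bar=o["position"]+Rt@[0,0,.1286]
print("bar",bar, Rt.round(3).tolist())
y=np.array([.035,.999,0]); c=np.array([.606,.0175,.16]); print("shelf y,z",(bar-c)@y*1e3,(bar-c)[2]*1e3)
E
```

```text
time: 7.28
position: [0.6038, -0.0782, 0.2413]
tool_rot: [0.018, 0.976, 0.216, 0.003]
ft_force: [0.3, -0.1, -0.8]
grip_width: 0.0157
grip_force: 40.0
[ 0.60383998 -0.07820202  0.24125118] [0.01750936 0.97629248 0.21572082 0.00330714] [ 0.27638566 -0.05395542 -0.84569429] [-0.35612409  0.04239182 -0.00166469]
bar [ 0.60564189 -0.02404889  0.12462292] [[-0.999, 0.033, 0.014], [0.036, 0.906, 0.421], [0.001, 0.421, -0.907]]
shelf y,z -41.51987737465929 -35.3770806994942
```

View pics/s4.png

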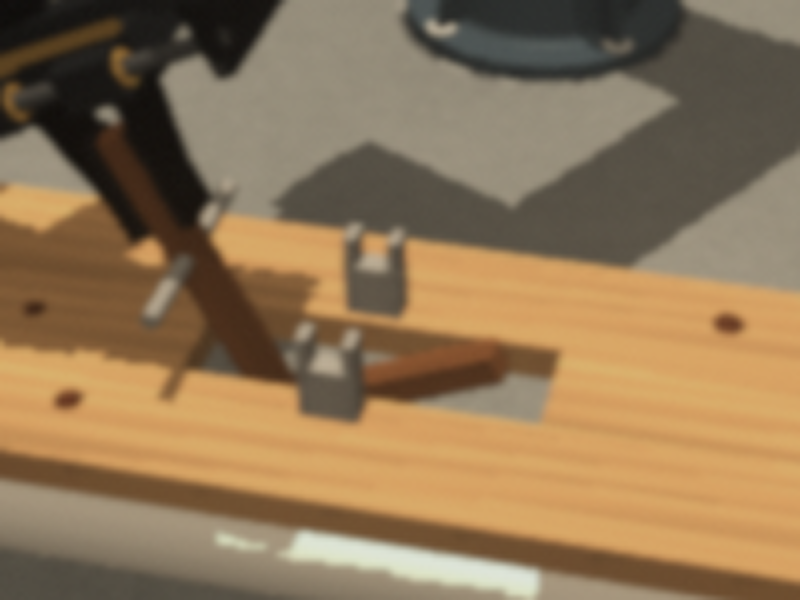

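The +y end stands in the slot opening at (490,360), clear of the edges and the hooks. Next I'll raise it 7 mm, then slide it 87 mm along the bar's own axis.

```bash
python3 -m inch '[0,0.037,-0.08,0,0,0,0,0.037,-0.08,0,0,0]' 
python3 -m inch '[0,0.14,0,0,0,0,0,0.28,0,0,0,0,0,0.42,0,0,0,0,0,0.545,0,0,0,0,0,0.545,0,0,0,0]' 
python3 -m inch '[0,0.14,0,0,0,0,0,0.28,0,0,0,0,0,0.42,0,0,0,0,0,0.545,0,0,0,0,0,0.545,0,0,0,0,0,0.545,0,0,0,0]' 
python3 - <<'E'
from h import *
o=get_obs();print(o["position"],o["tool_rot"],o["ft_force"],o["moment"])
im=camera("scene");cv2.imwrite("pics/s5.png",cv2.resize(im[170:320,200:400,::-1],None,fx=4,fy=4,interpolation=2))
from scipy.spatial.transform import Rotation as R
Rt=R.from_quat(o["tool_rot"]).as_matrix()
bar=o["position"]+Rt@[0,0,.1286]
print("bar",bar, Rt.round(3).tolist())
y=np.array([.035,.999,0]); c=np.array([.606,.0175,.16]); print("shelf y,z",(bar-c)@y*1e3,(bar-c)[2]*1e3)
E
```

```text
time: 7.5
position: [0.6047, -0.0777, 0.2502]
tool_rot: [0.016, 0.976, 0.216, 0.005]
ft_force: [0.3, -0.1, -0.5]
grip_width: 0.0159
grip_force: 40.0
time: 7.92
position: [0.6054, -0.0365, 0.2683]
tool_rot: [0.016, 0.976, 0.217, 0.004]
ft_force: [0.4, 0.6, -0.7]
grip_width: 0.0157
grip_force: 40.0
time: 8.42
position: [0.6068, 0.0008, 0.2856]
tool_rot: [0.017, 0.976, 0.216, 0.004]
ft_force: [-0.8, -0.7, -1.8]
grip_width: 0.016
grip_force: 40.0
[0.60681568 0.00083031 0.28563068] [0.01662269 0.97618603 0.21625973 0.00403166] [-0.81642449 -0.65088217 -1.81403628] [-0.34421705  0.00121408  0.00492583]
bar [0.60875252 0.05511049 0.16906366] [[-0.999, 0.031, 0.015], [0.034, 0.906, 0.422], [-0.001, 0.422, -0.906]]
shelf y,z 37.669217320504124 9.063662651551564
```

View pics/s5.png

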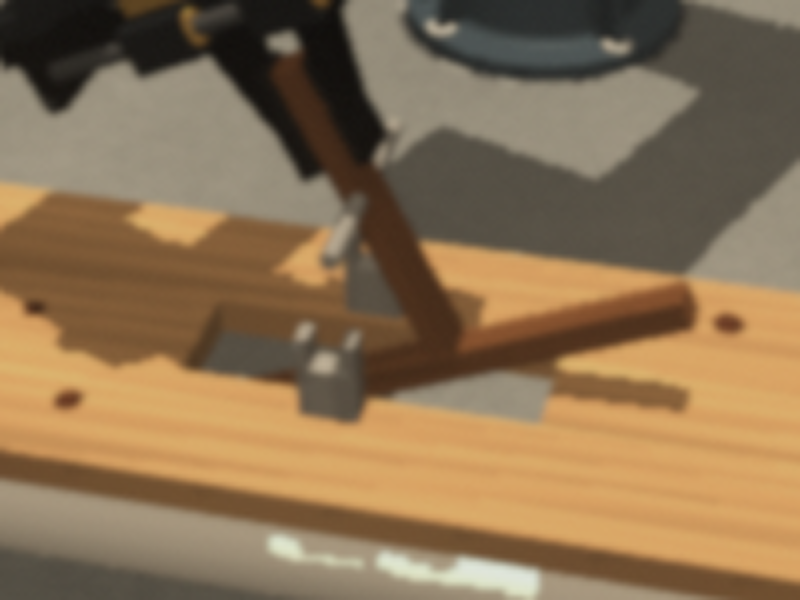

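The −y end lies inside the slot opening (about (270,375), slot end about 200), and the +y half is above the board. I'll raise it straight up, level it, and centre it.

```bash
python3 -m inch '[0,0.08,-0.17,0,0,0,0,0.16,-0.34,0,0,0,0,0.237,-0.51,0,0,0,0,0.237,-0.51,0,0,0]' 
python3 -m inch '[0,0.08,-0.17,0,0,0,0,0.16,-0.34,0,0,0,0,0.237,-0.51,0,0,0,0,0.237,-0.51,0,0,0,0,0.237,-0.51,0,0,0]' 
python3 -m inch '[0,0.175,0.01,0.069,0,0,0,0.175,0.01,0.069,0,0,0,0.348,0.038,0.139,0,0,0,0.348,0.038,0.139,0,0,0,0.517,0.085,0.208,0,0,0,0.517,0.085,0.208,0,0,0,0.679,0.15,0.278,0,0,0,0.679,0.15,0.278,0,0,0,0.679,0.15,0.278,0,0,0,0.679,0.15,0.278,0,0]' 
python3 -m inch '[0,-0.12,0,0,0,0,0,-0.25,0,0,0,0,0,-0.375,0,0,0,0,0,-0.375,0,0,0,0,0,-0.375,0,0,0,0,0,-0.375,0,0,0,0,0,-0.375,0,0,0,0,0,-0.375,0,0,0,0,0,-0.375,0,0,0,0,0,-0.375,0,0,0,0]'
python3 - <<'E'
from h import *
o=get_obs();print(o["position"],o["tool_rot"],o["ft_force"],abs(o["joint_velocities"]).max())
im=camera("scene");cv2.imwrite("pics/s6.png",im[:,:,::-1])
E
```

```text
time: 8.8
position: [0.6083, -0.0009, 0.3329]
tool_rot: [0.017, 0.976, 0.216, 0.007]
ft_force: [1.1, 0.1, -0.7]
grip_width: 0.0155
grip_force: 40.0
time: 9.22
position: [0.6068, -0.0005, 0.3748]
tool_rot: [0.018, 0.976, 0.216, 0.004]
ft_force: [0.2, -0.1, -2.7]
grip_width: 0.016
grip_force: 40.0
time: 10.05
position: [0.6083, 0.054, 0.3862]
tool_rot: [0.017, 1.0, 0.001, -0.001]
ft_force: [0.1, -0.0, -0.9]
grip_width: 0.0157
grip_force: 40.0
time: 10.88
position: [0.6076, 0.0248, 0.3874]
tool_rot: [0.017, 1.0, 0.0, -0.0]
ft_force: [-0.5, 0.4, -1.3]
grip_width: 0.0154
grip_force: 40.0
[0.60763782 0.02476343 0.38736572] [ 1.74000238e-02  9.99848607e-01  3.82737598e-05 -3.59267371e-06] [-0.45180303  0.41634959 -1.3031049 ] 0.0018553794707984017
```

View pics/s6.png

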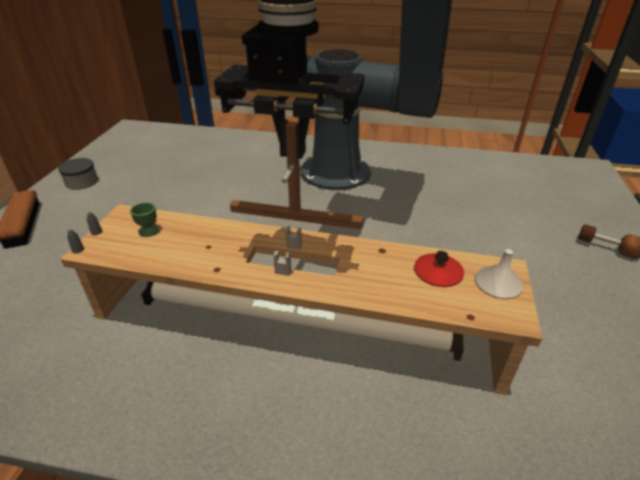

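The hanger is upright, level and still. The bar spans (232,206) to (362,224), well above the board and hooks, and the other things have not moved.

```bash
python3 -c "
from rig import hand_in
print(hand_in())"
```

```text
the job is handed in; nothing more can be done
None
```

The hanger is off its hooks and through the slot, and I handed the job in with it held upright and still over the shelf, its crossbar about 9 cm above the board and the egg cup, funnel and lid where they were.

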